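# Put the waiting sample carrier into the free bay of the roll-top dry cabinet

## Robot

A 6-joint arm with a two-finger parallel gripper is mounted at the origin on the work surface. World frame = base frame: x ahead of the robot, y to its left, z up, the work surface at z = 0. Lengths are in m, angles in rad, forces in N, time in s.
With the tool pointing down it reaches from about 0.35 to 0.85 m from the base axis. Payload 8.1 kg.
Tool frame: the origin (TCP) lies between the finger pads; the fingertips stand 14 mm ahead of it and the grasp point (between the pads) lies 5 mm behind it; z points along the fingers, y is the line along which they close (so a half turn about z gives the same grasp; the last joint's range is limited). The gripper opens to 93 mm and grips with 3 to 60 N. Pads are 15 mm wide; open, the fingers measure 128 mm over their backs; the gripper's body (75 mm by 188 mm) begins 65 mm behind the grasp point.
Start: joints at [-1.352, 0.13, 1.488, -0, 1.523, -0.085], TCP at [0.18, -0.573, 0.233] pointing down, gripper open.
Joint ranges: [-2.96, 2.96], [-0.89, 2.26], [0.02, 2.5], [-1.34, 4.48], [0, 2.73], [-2.66, 2.66]. Speed limits (rad/s): [2.39, 2.39, 2.79, 3.14, 3.14, 3.14].

## Interface

Orientations are given as a rotation vector (axis times angle).
In Python, from plant import robot gives the robot as it stands.
- The arm moves only by the tool arm_command, never from a script. Its argument "targets" is a list of rows, each an object of numbers: "x", "y", "z": the shift along the world's x, y, z in units of 500 mm (1.0 is 500 mm); "rx", "ry", "rz": the turn, a rotation vector about the world's x, y, z in units of 2 rad (1.0 is 2 rad); "claw": the closure in counts, from 0 (fully open) to 255 (shut). In form: [{"x": .., "y": .., "z": .., "rx": .., "ry": .., "rz": .., "claw": ..}, ...]. A call has 1 to 10 rows; each row is the pose to reach, as a shift and turn from the pose commanded when the call began; what a row does not reach only later rows make up. A row lasts 1/12 s, in which the tool goes at most 41.7 mm and 7.16 degrees, less where a joint would pass 70% of its speed; a pose out of reach is approached as far as the arm can. A call with a number of a shift or a turn outside -1 to 1 is refused whole. A call with a gripper value outside its range is refused whole. The fingers move at their own pace and stop on an object; "squeeze" is the grip in N (left out, the last holds). Time passes only in rows, so rows that repeat a pose let the fingers close. It gives the time, the measured TCP pose, the force, the opening and the grip force at its end, in the units of the state.
- robot.read_state(): the state, without advancing time (a new reading comes with each control period).
- robot.read_camera(name): name is "scene" or "top" or "wrist"; returns (picture, depth): 480x640x3 uint8, red, green, blue; 480x640 float32, m along the optical axis (not along the pixel's ray), 0 where there is no reading.
- robot.get_calibration(name): a dict with "intrinsics" (3x3 intrinsics, pixels), "origin" and "orientation" of the camera in the world. Camera axes: x right, y up, looking along -z (the intrinsics and any distortion apply to the point x, -y, -z); pixel columns grow to the right and rows downward; lengths in m; the calibration is good to about 2 mm. The wrist camera is an equidistant fisheye: a pixel r from the principal point sees the ray r / f radians off the axis. A picture is of the moment at which its call begins: read the wrist's pose just before it. get_calibration takes no time and is no camera call; for the wrist camera it gives the pose at the moment of the call.
- robot.close_job(): hands the job in; it is judged then, once.
The state is a dict: "t": time; "q": joint angles; "dq": joint speeds; "joint_torque": joint torques, N m; "tool_pos": TCP position; "orientation": TCP orientation; "force": force on the tool from outside, world axes, zero at the start; "wrist_torque": the same for the moment, N m; "opening": finger opening in m; "gripper_force": force on a finger pad.
Only numpy, scipy, OpenCV 4.12 (cv2) and the standard library are available. Lean on these libraries where they do the work, as an engineer would, in place of code of your own. Each camera call takes 0.05 s, during which the arm holds its last target. There are 200 camera calls.

## Task

Raise the clear slatted shutter of the dry cabinet by its blue handle until it stays open by itself. Then pick up the blue sample carrier waiting on the bench and set it down flat and squarely in whichever of the three sloping bays is free, letting go only once it rests there. Leave the two stored carriers and the jar and beaker undisturbed, and leave the shutter open.

Things in the scene. Friction and masses are not known exactly. Their poses are not given: they have to be found in the camera images.
- axis (a point): axis of the cabinet's half-round tracks: mid cabinet, 40 mm above the bench; x to the cabinet's back, y along the axis to its left, z up. The cabinet is a half-cylinder 384 mm wide (y), pale side cheeks 12 mm thick, 360 mm apart, 195 mm in radius; rear half closed by a clear fixed hood, front half by the shutter
- shutter (a joint): angle of the clear slatted shutter in rad: 0 shut, 1.5 fully open. It runs at 170 mm radius round the axis, the front edge going up and back. About 3 N at the handle raises it; let go below about 0.65 it sinks shut, beyond about 0.9 it goes on by itself, gently, to the open stop
- handle (a point): middle of the shutter's handle: a round blue bar, 12 mm thick, 140 mm long along the cabinet's y, on a short stalk at each end, 50 mm out from the slats. It is 220 mm from the axis and 6 degrees above the axis' level when shut, and swings up and back round the axis by the shutter angle
- rack: aluminium rack in the cabinet's front, sloping 25 degrees, low end in front. Origin: middle of its upper surface; x up the slope, y to the cabinet's left, z square out of it. 128 x 250 mm; three bays with green pads, 80 mm apart, between ribs 4 mm wide, 6 mm high; stop lip at the low end, inner face at x = -58 mm, 12 mm high. Carriers lie flat, centred, long side up the slope
- bay_left (a point): centre of the left bay (rack y = +80 mm), on the rack's surface; axes as the rack's
- bay_mid (a point): centre of the middle bay (rack y = 0), likewise
- bay_right (a point): centre of the right bay (rack y = -80 mm), likewise
- carrier_center (a point): the blue sample carrier with a black fin, standing on the bench: base block 100 x 50 x 30 mm (x, y, z) with an upright grip fin on its middle: 50 mm along x, 12 mm thick along y, 45 mm high; 75 mm tall in all, about 0.3 kg. The point is its centre, 37.5 mm above the underside; the fin's middle is 15 mm above it along its z. Symmetric under a half turn
- store_a_center (a point): a stored orange carrier with a grey fin and copper caps, in one of the bays: same shape and point as the blue one
- store_b_center (a point): a stored orange carrier with a grey fin and brass caps, in another bay: same shape and point
- jar: amber jar with a yellow cap, 60 mm across, 75 mm tall; origin at the centre of its underside
- beaker: glass beaker, 72 mm across, 90 mm tall; origin at the centre of its underside
Not all that is in view belongs to the job. Of the things like the part that bears carrier_center, leave any that is pink, red or turquoise; of the rest the smaller one is meant.

How it is judged:
By the outcome, as a careful person would: the job done as asked, in the order asked, and still so for the second after the job is handed in, with the robot touching nothing.
It also fails if it takes over 69 s, if anything falls off the work surface, if the arm or the gripper's body presses on something with over 40 N, if the wrist force passes 120 N, or if a joint passes its speed limit or range.

## Working session

There is one attempt and no reset: what is moved stays moved. The work goes in short steps, Python scripts to look and compute and a tool call to move; the robot and the scene stay as the last step left them, time stands still between calls to the robot, and variables do not carry over. Pictures are saved under pics/ and viewed, at most 11 in all, crops included, and the job is handed in when it is done.

Besides the shell and the picture viewer there is one more tool, called after ">>>" as name(argument=value, ...) on one line, values as JSON. arm_command: Moves the arm, as the interface text tells. Shifts and turns lie within -1 to 1; 1 stands for 500 mm of shift or 2 rad of turn. Its arguments: {"type":"object","properties":{"targets":{"type":"array","items":{"type":"object","properties":{"x":{"type":"number","minimum":-1,"maximum":1},"y":{"type":"number","minimum":-1,"maximum":1},"z":{"type":"number","minimum":-1,"maximum":1},"rx":{"type":"number","minimum":-1,"maximum":1},"ry":{"type":"number","minimum":-1,"maximum":1},"rz":{"type":"number","minimum":-1,"maximum":1},"claw":{"type":"number"}}}},"squeeze":{"type":"number"}},"required":["targets"]}

```bash
ls; mkdir -p pics
cat > h.py <<'E'
import numpy as np, cv2
from scipy.spatial.transform import Rotation as R
from plant import robot
def cal(n):
    c=robot.get_calibration(n); o=np.array(c["orientation"],float)
    M=o if o.shape==(3,3) else R.from_rotvec(o).as_matrix()
    return np.array(c["intrinsics"]),np.array(c["origin"]),M
def pts(n,depth,uv,c=None):
    K,o,M=c or cal(n); uv=np.asarray(uv); d=depth[uv[:,1],uv[:,0]]
    p=np.c_[(uv[:,0]-K[0,2])/K[0,0]*d,-(uv[:,1]-K[1,2])/K[1,1]*d,-d]
    return (p@M.T+o)[d>0]
E
python3 - <<'E'
from h import *
s=robot.read_state(); print(s)
for n in("scene","top"):
    p,d=robot.read_camera(n); np.savez(f"{n}0.npz",p=p,d=d); cv2.imwrite(f"pics/{n}0.png",p[:,:,::-1]); print(robot.get_calibration(n),(d==0).mean())
E
```

```text
pics
{'t': 0.0, 'q': array([-1.35239996e+00,  1.31168271e-01,  1.48928191e+00,  2.13092507e-05,
        1.52302023e+00, -8.54411863e-02]), 'dq': array([-0.00132496,  0.00012682,  0.00058247,  0.0004951 ,  0.00099377,
       -0.00066164]), 'joint_torque': array([ 1.98099051e-04, -5.59850049e+01, -4.91750872e+01,  7.66023318e-02,
        3.51210753e-02, -1.23903587e-04]), 'tool_pos': array([ 0.17939491, -0.57197157,  0.23158176]), 'orientation': array([-3.10355624e+00, -4.75147827e-01,  1.62480240e-04]), 'force': array([-0.43800428, -0.63878263,  0.14289255]), 'wrist_torque': array([-0.01589196,  0.02331482, -0.0491851 ]), 'gripper_force': 0.0, 'opening': 0.09323627165085258}
{'intrinsics': array([[485.87140542,   0.        , 317.88621039],
       [  0.        , 485.87140542, 241.48364235],
       [  0.        ,   0.        ,   1.        ]]), 'origin': array([0.34106934, 0.0720936 , 0.88254326]), 'orientation': array([ 0.17660111, -0.40382781, -2.26203685])} 0.0038020833333333335
{'intrinsics': array([[513.49757427,   0.        , 321.36305104],
       [  0.        , 513.49757427, 238.45152637],
       [  0.        ,   0.        ,   1.        ]]), 'origin': array([ 0.41156364, -0.09488959,  1.0648592 ]), 'orientation': array([ 0.09460033, -0.13348135, -1.56613443])} 0.003961588541666667
```

View pics/scene0.png

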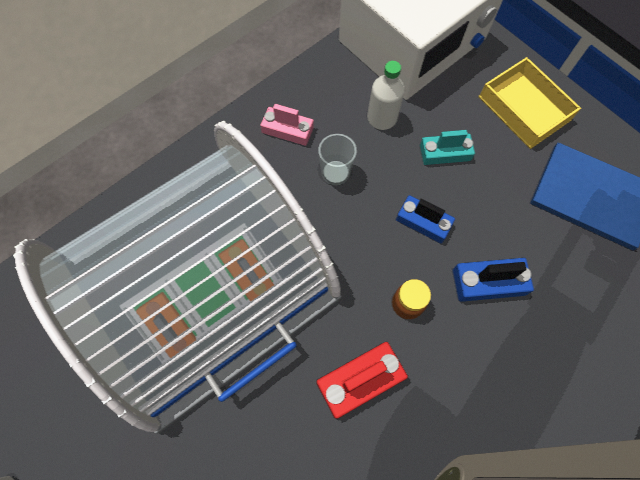

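View pics/top0.png

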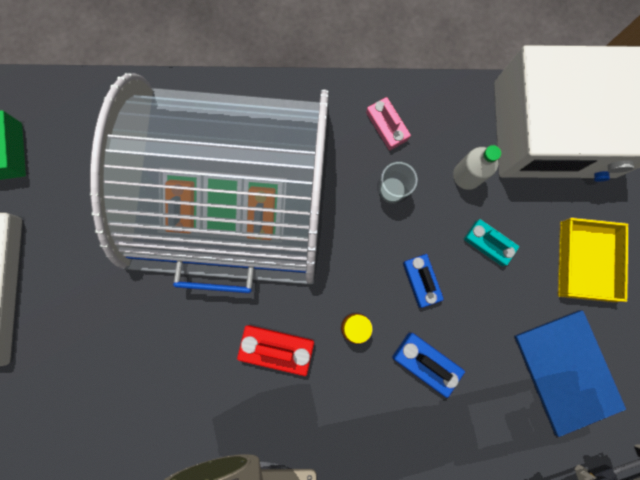

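Scene view: cabinet at left, handle around (257,371), middle bay (green, 205,292) free. The small blue carrier is at (426,217), the large blue at (494,279). Top view: handle (213,285), free mid bay (222,205), small blue carrier (423,281), red distractor (276,351), jar (358,329), beaker (398,182).

```bash
cat >> h.py <<'E'
def ray(n,uv,c=None):
    K,o,M=c or cal(n)
    return o,M@np.array([(uv[0]-K[0,2])/K[0,0],-(uv[1]-K[1,2])/K[1,1],-1])
def onz(n,uv,z):
    o,d=ray(n,uv); return o+d*(z-o[2])/d[2]
def tri(u1,u2):
    (a,d),(b,e)=ray("scene",u1),ray("top",u2)
    t=np.linalg.lstsq(np.c_[d,-e],b-a,rcond=None)[0]; p,q=a+t[0]*d,b+t[1]*e
    return (p+q)/2,np.linalg.norm(p-q)
E
python3 - <<'E'
from h import *
np.set_printoptions(precision=4,suppress=True)
def blobs(n,lo,hi,a=60):
    z=np.load(n+"0.npz"); hsv=cv2.cvtColor(z["p"],cv2.COLOR_RGB2HSV)
    m=cv2.inRange(hsv,lo,hi); k,l,st,c=cv2.connectedComponentsWithStats(m)
    for i in range(1,k):
        if st[i,4]>a:
            yx=np.argwhere(l==i)[:,::-1]; P=pts(n,z["d"],yx)
            r=cv2.minAreaRect(yx.astype(np.float32))
            print(n,c[i],st[i,4],"rect",np.round(r[0],1),np.round(r[1],1),round(r[2],1),"med",np.median(P,0),"zrange",np.percentile(P[:,2],[5,95]))
for nm,lo,hi in(("blue",(105,150,60),(125,255,255)),("green",(55,60,40),(80,255,255)),("orange",(5,80,60),(18,255,255)),("yellow",(22,180,120),(32,255,255)),("white caps",(0,0,185),(180,30,255))):
    print(nm)
    for n in("scene","top"): blobs(n,lo,hi)
E
```

```text
blue
scene [537.7429  29.4382] 3003 rect [535.9  27.5] [85.6 38.6] 36.9 med [ 0.6812 -1.0078 -0.1292] zrange [-0.1816 -0.0801]
scene [477.0171  40.1111] 117 rect [477.3  40.3] [ 9.2 12.7] 45.0 med [ 0.6882 -0.693   0.053 ] zrange [0.037  0.0597]
scene [609.057   84.7853] 3055 rect [615.   87.5] [91.4 40.4] 37.9 med [ 0.4505 -1.008  -0.1323] zrange [-0.1822 -0.0802]
scene [591.3831 194.6874] 6974 rect [596.1 196. ] [115.7  68.9] 23.4 med [ 0.2969 -0.6092  0.0186] zrange [0.0155 0.0212]
scene [412.6111 199.875 ] 72 rect [412.1 200.8] [12.5  7.6] 26.6 med [ 0.5179 -0.3307  0.0305] zrange [0.0275 0.0692]
scene [421.7317 224.9476] 764 rect [422.1 224.3] [53.2 16.3] 27.2 med [ 0.4696 -0.3089  0.0293] zrange [0.0088 0.0326]
scene [447.8378 217.6081] 74 rect [447.4 218.1] [13.   7.5] 22.6 med [ 0.447  -0.3555  0.0307] zrange [0.0276 0.0327]
scene [489.6576 282.2146] 1799 rect [492.9 279. ] [37.9 78.2] 84.8 med [ 0.3084 -0.3147  0.0386] zrange [0.0138 0.0417]
scene [303.5779 305.2915] 199 rect [303.9 305.1] [ 3.4 57.4] 53.8 med [ 0.4957 -0.0356  0.05  ] zrange [0.0381 0.0546]
scene [242.4211 
[... 9858 characters left out ...]
1365 0.1423]
top [246.7277 244.7089] 213 rect [245.5 244.5] [121.3   2.1] 4.6 med [0.5345 0.0196 0.1399] zrange [0.137  0.1428]
top [213.0323 250.6393] 341 rect [212.  250.5] [186.6   2.1] 4.7 med [0.5264 0.0793 0.1173] zrange [0.1138 0.1208]
top [418.0152 262.2727] 66 rect [418. 262.] [8. 8.] 90.0 med [ 0.5149 -0.3165  0.0331] zrange [0.0309 0.0363]
top [248.7784 344.2275] 167 rect [249.3 344.3] [13.4 14.1] 45.0 med [0.3532 0.0204 0.0462] zrange [0.0434 0.0494]
top [410.1111 350.3185] 135 rect [410.3 350.8] [12.7 12. ] 45.0 med [ 0.3407 -0.2941  0.0431] zrange [0.0404 0.0458]
top [301.6159 356.4085] 164 rect [302.  356.3] [15.2 12.8] 74.1 med [ 0.3302 -0.0826  0.0466] zrange [0.0436 0.0496]
```

Run:
```python
from h import *
np.set_printoptions(precision=4,suppress=True)
E={}
for n,c in(("scene",(256,371)),("top",(212,287))):
    z=np.load(n+"0.npz"); m=cv2.inRange(cv2.cvtColor(z["p"],cv2.COLOR_RGB2HSV),(105,150,60),(125,255,255))
    k,l,st,cc=cv2.connectedComponentsWithStats(m); yx=np.argwhere(l==l[c[1],c[0]])[:,::-1] if l[c[1],c[0]] else np.argwhere(l==1+np.argmin(np.linalg.norm(cc[1:]-c,axis=1)))[:,::-1]
    vx,vy,x0,y0=cv2.fitLine(yx.astype(np.float32),cv2.DIST_L2,0,.01,.01).ravel(); t=(yx-[x0,y0])@[vx,vy]
    if vx<0: vx,vy,t=-vx,-vy,-t
    E[n]=[np.array([x0,y0])+s*np.array([vx,vy]) for s in(t.min(),t.max())]; print(n,E[n])
    P=pts(n,z["d"],yx); print("depth mean",P.mean(0))
    v=np.linalg.svd(P-P.mean(0))[2][0]; print(v, np.degrees(np.arctan2(-v[0],v[1])))
a,ra=tri(E["scene"][0],E["top"][0]);b,rb=tri(E["scene"][1],E["top"][1])
print(a,ra,b,rb,"mid",(a+b)/2,np.linalg.norm(a-b),"yaw",np.degrees(np.arctan2(-(a-b)[0],(a-b)[1])))
# small carrier caps: bounding via caps
caps=[tri((409.2,205.9),(418,262.2))]; print(caps)
# tool
s=robot.read_state(); print(R.from_rotvec(s["orientation"]).as_matrix())
# carrier caps white detection
for n,(x,y) in(("scene",(426,217)),("top",(423,281))):
    p=np.load(n+"0.npz")["p"][y-35:y+35,x-40:x+40]; hsv=cv2.cvtColor(p,cv2.COLOR_RGB2HSV)
    for nm,lo,hi in(("cap",(0,0,110),(180,60,255)),("blk",(0,0,0),(180,255,25))):
        k,l,st,c=cv2.connectedComponentsWithStats(cv2.inRange(hsv,lo,hi)); print(n,nm,[(c[i]+[x-40,y-35],st[i,4]) for i in range(1,k) if st[i,4]>20])
```

```text
scene [array([218.584 , 399.4424]), array([294.7281, 342.6355])]
depth mean [0.4599 0.0954 0.0681]
[ 0.079   0.9969 -0.0039] -4.532589589900011
top [array([173.0208, 283.7388]), array([250.0898, 289.872 ])]
depth mean [0.4627 0.0923 0.0657]
[-0.0794 -0.9968  0.0083] 175.44690732401634
[0.4693 0.1711 0.0468] 0.0008476508978637634 [0.4565 0.0188 0.0556] 0.001894511329558893 mid [0.4629 0.095  0.0512] 0.15316043078173866 yaw -4.785428103546697
[(array([ 0.5142, -0.3183,  0.0264]), np.float64(0.0022872104844579595))]
[[ 0.9542  0.2992 -0.0004]
 [ 0.2992 -0.9542  0.0016]
 [ 0.0001 -0.0016 -1.    ]]
scene cap [(array([409.1531, 206.2755]), np.int32(98)), (array([444.5644, 224.3465]), np.int32(101))]
scene blk [(array([427.9884, 213.0155]), np.int32(258))]
top cap [(array([417.8556, 262.7778]), np.int32(90)), (array([430.6591, 297.75  ]), np.int32(88))]
top blk [(array([424.6133, 280.1067]), np.int32(75))]
```

```bash
cat >> h.py <<'E'
np.set_printoptions(precision=4,suppress=True)
cx=np.array([.9969,-.079,0]); cy=np.array([.079,.9969,0]); ez=np.array([0,0,1.])
def toolR(phi):  # closing along cabinet x, tilted phi deg forward
    f=np.radians(phi); z=np.sin(f)*cx-np.cos(f)*ez; y=np.cos(f)*cx+np.sin(f)*ez
    return np.c_[np.cross(y,z),y,z]
def row(p,Rm,s=None):  # p = TCP target
    s=s or robot.read_state(); d=(np.array(p)-s["tool_pos"])/.5
    w=R.from_matrix(Rm@R.from_rotvec(s["orientation"]).as_matrix().T).as_rotvec()/2
    return np.r_[d,w]
E
python3 - <<'E'
from h import *
g=np.array([.4618,.1045,.063])
Rm=toolR(20); z=Rm[:,2]
print(row(g-.15*z+[0,0,.08],Rm)); print(g-.15*z+[0,0,.08])
E
```

```text
[ 0.4625  1.3612  0.1045 -0.116  -0.1454  0.5875]
[0.4107 0.1086 0.284 ]
```

>>> arm_command(targets=[{"x":0.23,"y":0.68,"z":0.15,"rz":0.3,"claw":130},{"x":0.23,"y":0.68,"z":0.15,"rz":0.3,"claw":130},{"x":0.23,"y":0.68,"z":0.15,"rz":0.3,"claw":130},{"x":0.23,"y":0.68,"z":0.15,"rz":0.3,"claw":130},{"x":0.23,"y":0.68,"z":0.15,"rz":0.3,"claw":130},{"x":0.23,"y":0.68,"z":0.15,"rz":0.3,"claw":130},{"x":0.23,"y":0.68,"z":0.15,"rz":0.3,"claw":130},{"x":0.23,"y":0.68,"z":0.15,"rz":0.3,"claw":130},{"x":0.23,"y":0.68,"z":0.15,"rz":0.3,"claw":130},{"x":0.23,"y":0.68,"z":0.15,"rz":0.3,"claw":130}])

```text
schema error: expected keys x, y, z, rx, ry, rz, claw
```

Run:
```python
from h import *
g=np.array([.4618,.1045,.063])
Rm=toolR(20); z=Rm[:,2]
print(robot.read_state()["tool_pos"],robot.read_state()["opening"],row(g-.15*z+[0,0,.08],Rm))
```

```text
[ 0.1794 -0.572   0.2317] 0.09300937082088653 [ 0.4625  1.3612  0.1045 -0.116  -0.1454  0.5875]
```

>>> arm_command(targets=[{"x":0.23,"y":0.68,"z":0.15,"rx":0,"ry":0,"rz":0.3,"claw":130},{"x":0.23,"y":0.68,"z":0.15,"rx":0,"ry":0,"rz":0.3,"claw":130},{"x":0.23,"y":0.68,"z":0.15,"rx":0,"ry":0,"rz":0.3,"claw":130},{"x":0.23,"y":0.68,"z":0.15,"rx":0,"ry":0,"rz":0.3,"claw":130},{"x":0.23,"y":0.68,"z":0.15,"rx":0,"ry":0,"rz":0.3,"claw":130},{"x":0.23,"y":0.68,"z":0.15,"rx":0,"ry":0,"rz":0.3,"claw":130},{"x":0.23,"y":0.68,"z":0.15,"rx":0,"ry":0,"rz":0.3,"claw":130},{"x":0.23,"y":0.68,"z":0.15,"rx":0,"ry":0,"rz":0.3,"claw":130},{"x":0.23,"y":0.68,"z":0.15,"rx":0,"ry":0,"rz":0.3,"claw":130},{"x":0.23,"y":0.68,"z":0.15,"rx":0,"ry":0,"rz":0.3,"claw":130}])

```text
t: 0.93
tool_pos: [0.2963, -0.2285, 0.3095]
orientation: [2.821, 1.378, 0.004]
force: [-0.3, 0.3, 0.4]
opening: 0.0458
gripper_force: 0.0
```

Run:
```python
from h import *
g=np.array([.4618,.1045,.063])
Rm=toolR(20); z=Rm[:,2]
print(robot.read_state()["tool_pos"],robot.read_state()["opening"],row(g-.15*z+[0,0,.08],Rm))
```

```text
[ 0.2963 -0.2285  0.3095] 0.04581255015208935 [ 0.2287  0.6741 -0.051  -0.0643 -0.1633  0.2885]
```

>>> arm_command(targets=[{"x":0.229,"y":0.674,"z":0,"rx":-0.064,"ry":-0.163,"rz":0.288,"claw":130},{"x":0.229,"y":0.674,"z":0,"rx":-0.064,"ry":-0.163,"rz":0.288,"claw":130},{"x":0.229,"y":0.674,"z":0,"rx":-0.064,"ry":-0.163,"rz":0.288,"claw":130},{"x":0.229,"y":0.674,"z":0,"rx":-0.064,"ry":-0.163,"rz":0.288,"claw":130},{"x":0.229,"y":0.674,"z":0,"rx":-0.064,"ry":-0.163,"rz":0.288,"claw":130},{"x":0.229,"y":0.674,"z":0,"rx":-0.064,"ry":-0.163,"rz":0.288,"claw":130},{"x":0.229,"y":0.674,"z":0,"rx":-0.064,"ry":-0.163,"rz":0.288,"claw":130},{"x":0.229,"y":0.674,"z":-0.051,"rx":-0.064,"ry":-0.163,"rz":0.288,"claw":130},{"x":0.229,"y":0.674,"z":-0.051,"rx":-0.064,"ry":-0.163,"rz":0.288,"claw":130},{"x":0.229,"y":0.674,"z":-0.051,"rx":-0.064,"ry":-0.163,"rz":0.288,"claw":130}])

```text
t: 1.77
tool_pos: [0.4078, 0.1092, 0.2784]
orientation: [2.109, 1.95, 0.336]
force: [0.1, -0.6, -0.4]
opening: 0.0455
gripper_force: 0.0
```

Run:
```python
from h import *
c=robot.get_calibration("wrist"); print(c, robot.read_state()["tool_pos"])
p,d=robot.read_camera("wrist"); np.savez("wr1.npz",p=p,d=d,o=c["origin"],r=c["orientation"]); cv2.imwrite("pics/w1.png",p[:,:,::-1])
g=np.array([.4618,.1045,.063]); Rm=toolR(20); z=Rm[:,2]
print(row(g-.06*z,Rm),row(g+.005*z,Rm))
```

```text
{'intrinsics': array([[371.6483,   0.    , 325.2008],
       [  0.    , 371.6483, 239.1119],
       [  0.    ,   0.    ,   1.    ]]), 'origin': array([0.3643, 0.195 , 0.421 ]), 'orientation': array([-0.3086, -0.3268, -0.1277])} [0.4078 0.1092 0.2784]
[ 0.0669 -0.002  -0.3203  0.     -0.0041 -0.0002] [ 0.1112 -0.0055 -0.4425  0.     -0.0041 -0.0002]
```

View pics/w1.png

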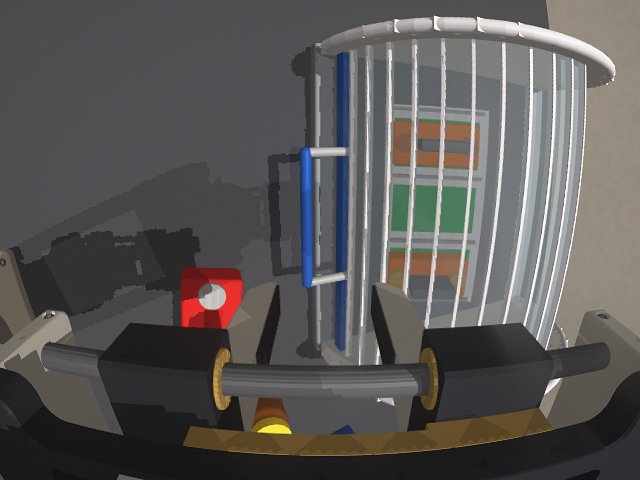

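Wrist view: handle from (306,152) to (306,287), green middle bay at (432,210); fingers at (265,320) and (390,310). I triangulate the handle with this view.

```bash
cat >> h.py <<'E'
def wray(uv,o,r):
    K=robot.get_calibration("wrist")["intrinsics"]; o=np.array(o); M=R.from_rotvec(np.array(r)).as_matrix()
    d=(np.array(uv)-[K[0,2],K[1,2]])/K[0,0]; t=np.linalg.norm(d)
    return o,M@np.array([d[0]/t*np.sin(t),-d[1]/t*np.sin(t),-np.cos(t)])
def meet(rays):  # least squares point of rays
    A=0;b=0
    for o,d in rays:
        d=d/np.linalg.norm(d); P=np.eye(3)-np.outer(d,d); A=A+P; b=b+P@o
    p=np.linalg.solve(A,b); return p,[round(np.linalg.norm((np.eye(3)-np.outer(d,d)/(d@d))@(p-o))*1e3,1) for o,d in rays]
E
python3 - <<'E'
from h import *
w=np.load("wr1.npz"); m=cv2.inRange(cv2.cvtColor(w["p"],cv2.COLOR_RGB2HSV),(105,150,60),(125,255,255))
k,l,st,c=cv2.connectedComponentsWithStats(m); i=1+np.argmin(np.linalg.norm(c[1:]-[306,220],axis=1)); print(c[i],st[i])
W=wray(c[i],w["o"],w["r"]); S=ray("scene",(256.4,371.1)); T=ray("top",(211.6,286.8))
for n,x in(("WS",[W,S]),("WT",[W,T]),("WST",[W,S,T])): print(n,*meet(x))
E
```

```text
[306.0791 214.812 ] [ 300  147   13  141 1479]
WS [0.4631 0.0966 0.0579] [np.float64(1.6), np.float64(1.6)]
WT [0.4647 0.0953 0.0531] [np.float64(1.4), np.float64(1.4)]
WST [0.4638 0.0956 0.0534] [np.float64(2.0), np.float64(1.6), np.float64(1.1)]
```

>>> arm_command(targets=[{"x":0.07,"y":-0.001,"z":-0.32,"rx":0,"ry":-0.004,"rz":0,"claw":130},{"x":0.07,"y":-0.001,"z":-0.32,"rx":0,"ry":-0.004,"rz":0,"claw":130},{"x":0.07,"y":-0.001,"z":-0.32,"rx":0,"ry":-0.004,"rz":0,"claw":130},{"x":0.07,"y":-0.001,"z":-0.32,"rx":0,"ry":-0.004,"rz":0,"claw":130},{"x":0.07,"y":-0.001,"z":-0.32,"rx":0,"ry":-0.004,"rz":0,"claw":130},{"x":0.085,"y":-0.003,"z":-0.36,"rx":0,"ry":-0.004,"rz":0,"claw":130},{"x":0.1,"y":-0.004,"z":-0.41,"rx":0,"ry":-0.004,"rz":0,"claw":130},{"x":0.115,"y":-0.005,"z":-0.447,"rx":0,"ry":-0.004,"rz":0,"claw":130},{"x":0.115,"y":-0.005,"z":-0.447,"rx":0,"ry":-0.004,"rz":0,"claw":130}])

```text
t: 2.57
tool_pos: [0.4657, 0.1002, 0.0567]
orientation: [2.111, 1.935, 0.341]
force: [-0.9, -0.9, -0.0]
opening: 0.0454
gripper_force: 0.0
```

Run:
```python
from h import *
s=robot.read_state(); print(s["tool_pos"],s["force"],R.from_rotvec(s["orientation"]).as_matrix()[:,2])
p,d=robot.read_camera("wrist"); cv2.imwrite("pics/w2.png",p[100:400,120:520,::-1])
```

```text
[0.4657 0.1002 0.0567] [-0.9408 -0.8727 -0.0387] [ 0.3409 -0.03   -0.9396]
```

View pics/w2.png

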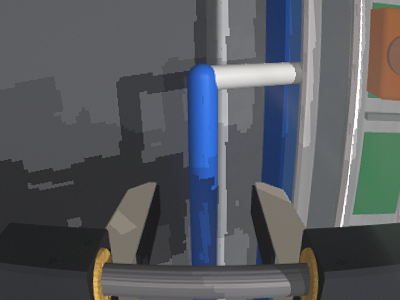

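Bar (crop 203,200) lies between the fingers at (135,210) and (275,210). Close.

>>> arm_command(squeeze=15, targets=[{"x":0,"y":0,"z":0,"rx":0,"ry":0,"rz":0,"claw":255},{"x":0,"y":0,"z":0,"rx":0,"ry":0,"rz":0,"claw":255},{"x":0,"y":0,"z":0,"rx":0,"ry":0,"rz":0,"claw":255},{"x":0,"y":0,"z":0,"rx":0,"ry":0,"rz":0,"claw":255},{"x":0,"y":0,"z":0,"rx":0,"ry":0,"rz":0,"claw":255},{"x":0,"y":0,"z":0,"rx":0,"ry":0,"rz":0,"claw":255}])

```text
t: 3.12
tool_pos: [0.4645, 0.1021, 0.0578]
orientation: [2.111, 1.938, 0.343]
force: [-7.1, 1.3, 10.6]
opening: 0.0115
gripper_force: 15.0
```

```bash
cat > arc.py <<'E'
from h import *
import sys
# rows of the arc from angle a to b (rad), tool tilt p0->p1, n rows; grip pinned at handle radius .22
a,b,p0,p1,n=map(float,sys.argv[1:]); s=robot.read_state(); M0=R.from_rotvec(s["orientation"]).as_matrix()
zg=M0[:,2]; 
H=lambda t:.22*(-np.cos(t+.105)*cx+np.sin(t+.105)*ez)
for i in range(1,int(n)+1):
    t=a+(b-a)*i/n; M=toolR(p0+(p1-p0)*i/n)
    tcp=s["tool_pos"]-.005*toolR(p0)[:,2]+H(t)-H(a)+.005*M[:,2]
    w=R.from_matrix(M@toolR(p0).T).as_rotvec()
    print(np.round(np.r_[(tcp-s["tool_pos"])/.5,w/2],3))
E
python3 -c "
from h import *
s=robot.read_state();print(s['tool_pos'],s['opening'],s['force'])"; python3 arc.py 0 .75 20 -7 10
```

```text
[0.4645 0.1021 0.0578] 0.01148441900002574 [-7.1309  1.2558 10.6428]
[ 0.004 -0.     0.033  0.002  0.023  0.   ]
[ 0.011 -0.001  0.065  0.004  0.047  0.   ]
[ 0.02  -0.002  0.096  0.006  0.07   0.   ]
[ 0.031 -0.002  0.127  0.007  0.094  0.   ]
[ 0.045 -0.004  0.157  0.009  0.117 -0.   ]
[ 0.061 -0.005  0.185  0.011  0.141 -0.   ]
[ 0.079 -0.006  0.213  0.013  0.164  0.   ]
[ 0.098 -0.008  0.238  0.015  0.188  0.   ]
[ 0.12  -0.01   0.263  0.017  0.211  0.   ]
[ 0.144 -0.011  0.285  0.019  0.235 -0.   ]
```

>>> arm_command(targets=[{"x":0.001,"y":0,"z":0.016,"rx":0.001,"ry":0.012,"rz":0,"claw":255},{"x":0.004,"y":0,"z":0.033,"rx":0.002,"ry":0.023,"rz":0,"claw":255},{"x":0.007,"y":-0.001,"z":0.049,"rx":0.003,"ry":0.035,"rz":0,"claw":255},{"x":0.011,"y":-0.001,"z":0.065,"rx":0.004,"ry":0.047,"rz":0,"claw":255},{"x":0.015,"y":-0.001,"z":0.081,"rx":0.005,"ry":0.058,"rz":0,"claw":255},{"x":0.02,"y":-0.002,"z":0.096,"rx":0.006,"ry":0.07,"rz":0,"claw":255},{"x":0.026,"y":-0.002,"z":0.112,"rx":0.006,"ry":0.082,"rz":0,"claw":255},{"x":0.031,"y":-0.002,"z":0.127,"rx":0.007,"ry":0.094,"rz":0,"claw":255},{"x":0.038,"y":-0.003,"z":0.142,"rx":0.008,"ry":0.105,"rz":0,"claw":255},{"x":0.045,"y":-0.004,"z":0.157,"rx":0.009,"ry":0.117,"rz":0,"claw":255}])

```text
t: 3.95
tool_pos: [0.4863, 0.1003, 0.1361]
orientation: [2.251, 2.068, 0.114]
force: [-9.7, 1.6, 0.3]
opening: 0.0116
gripper_force: 15.0
```

```bash
python3 arc.py .375 1.1 6.6 -20 10
```

```text
[ 0.015 -0.001  0.028  0.002  0.023  0.   ]
[ 0.032 -0.003  0.054  0.004  0.046 -0.   ]
[ 0.051 -0.004  0.079  0.006  0.069 -0.   ]
[ 0.072 -0.006  0.103  0.007  0.093  0.   ]
[ 0.095 -0.008  0.125  0.009  0.116  0.   ]
[ 0.119 -0.009  0.146  0.011  0.139  0.   ]
[ 0.144 -0.011  0.164  0.013  0.162  0.   ]
[ 0.171 -0.014  0.181  0.015  0.185  0.   ]
[ 0.199 -0.016  0.196  0.017  0.208  0.   ]
[ 0.228 -0.018  0.208  0.018  0.231 -0.   ]
```

>>> arm_command(targets=[{"x":0.012,"y":-0.001,"z":0.028,"rx":0.002,"ry":0.023,"rz":0,"claw":255},{"x":0.028,"y":-0.003,"z":0.055,"rx":0.004,"ry":0.046,"rz":0,"claw":255},{"x":0.047,"y":-0.004,"z":0.08,"rx":0.006,"ry":0.069,"rz":0,"claw":255},{"x":0.068,"y":-0.006,"z":0.104,"rx":0.007,"ry":0.093,"rz":0,"claw":255},{"x":0.091,"y":-0.008,"z":0.126,"rx":0.009,"ry":0.116,"rz":0,"claw":255},{"x":0.115,"y":-0.009,"z":0.147,"rx":0.011,"ry":0.139,"rz":0,"claw":255},{"x":0.14,"y":-0.011,"z":0.166,"rx":0.013,"ry":0.162,"rz":0,"claw":255},{"x":0.167,"y":-0.014,"z":0.183,"rx":0.015,"ry":0.185,"rz":0,"claw":255},{"x":0.195,"y":-0.016,"z":0.198,"rx":0.017,"ry":0.208,"rz":0,"claw":255},{"x":0.224,"y":-0.018,"z":0.211,"rx":0.018,"ry":0.231,"rz":0,"claw":255}])

```text
t: 4.78
tool_pos: [0.6014, 0.0912, 0.2427]
orientation: [-2.112, -1.941, 0.344]
force: [-0.0, 0.5, -5.7]
opening: 0.0113
gripper_force: 15.0
```

```bash
python3 arc.py 1.1 1.46 -20 -32 6; python3 -c "
from h import *
s=robot.read_state();print(s['q'],R.from_rotvec(s['orientation']).as_matrix()[:,2])"
```

```text
[ 0.025 -0.002  0.009  0.001  0.017 -0.   ]
[ 0.05  -0.004  0.016  0.003  0.035 -0.   ]
[ 0.075 -0.006  0.022  0.004  0.052  0.   ]
[ 0.101 -0.008  0.026  0.006  0.07  -0.   ]
[ 0.126 -0.01   0.029  0.007  0.087  0.   ]
[ 0.152 -0.012  0.03   0.008  0.104 -0.   ]
[0.0425 0.4907 1.0758 0.042  1.92   0.1342] [-0.3395  0.0251 -0.9403]
```

>>> arm_command(targets=[{"x":0.025,"y":-0.002,"z":0.009,"rx":0.001,"ry":0.017,"rz":0,"claw":255},{"x":0.05,"y":-0.004,"z":0.016,"rx":0.003,"ry":0.035,"rz":0,"claw":255},{"x":0.075,"y":-0.006,"z":0.021,"rx":0.004,"ry":0.052,"rz":0,"claw":255},{"x":0.1,"y":-0.008,"z":0.024,"rx":0.006,"ry":0.07,"rz":0,"claw":255},{"x":0.125,"y":-0.01,"z":0.026,"rx":0.007,"ry":0.087,"rz":0,"claw":255},{"x":0.15,"y":-0.012,"z":0.027,"rx":0.008,"ry":0.104,"rz":0,"claw":255},{"x":0.15,"y":-0.012,"z":0.027,"rx":0.008,"ry":0.104,"rz":0,"claw":255},{"x":0.15,"y":-0.012,"z":0.027,"rx":0.008,"ry":0.104,"rz":0,"claw":160},{"x":0.15,"y":-0.012,"z":0.027,"rx":0.008,"ry":0.104,"rz":0,"claw":160},{"x":0.15,"y":-0.012,"z":0.027,"rx":0.008,"ry":0.104,"rz":0,"claw":160}])

```text
t: 5.62
tool_pos: [0.676, 0.085, 0.2562]
orientation: [-1.981, -1.82, 0.522]
force: [1.2, 0.5, 0.1]
opening: 0.0269
gripper_force: 0.7
```

Run:
```python
from h import *
s=robot.read_state(); print(s["tool_pos"],s["force"],s["opening"]); M=R.from_rotvec(s["orientation"]).as_matrix(); print(M)
print(row(s["tool_pos"]-.12*M[:,2],M))
```

```text
[0.676  0.085  0.2562] [1.2359 0.4626 0.1084] 0.02689663694506781
[[ 0.0829  0.8479 -0.5237]
 [ 0.9965 -0.0733  0.0391]
 [-0.0053 -0.5251 -0.851 ]]
[ 0.1257 -0.0094  0.2042  0.      0.      0.    ]
```

>>> arm_command(targets=[{"x":0,"y":0,"z":0,"rx":0,"ry":0,"rz":0,"claw":150},{"x":0,"y":0,"z":0,"rx":0,"ry":0,"rz":0,"claw":150},{"x":0,"y":0,"z":0,"rx":0,"ry":0,"rz":0,"claw":150},{"x":0.025,"y":-0.002,"z":0.04,"rx":0,"ry":0,"rz":0,"claw":150},{"x":0.05,"y":-0.004,"z":0.08,"rx":0,"ry":0,"rz":0,"claw":150},{"x":0.075,"y":-0.006,"z":0.12,"rx":0,"ry":0,"rz":0,"claw":150},{"x":0.1,"y":-0.008,"z":0.16,"rx":0,"ry":0,"rz":0,"claw":150},{"x":0.12,"y":-0.009,"z":0.2,"rx":0,"ry":0,"rz":0,"claw":150},{"x":0.12,"y":-0.009,"z":0.25,"rx":0,"ry":0,"rz":0,"claw":150}])

```text
t: 6.37
tool_pos: [0.6739, 0.076, 0.3468]
orientation: [-1.995, -1.829, 0.499]
force: [-0.5, 0.6, -1.4]
opening: 0.0386
gripper_force: 0.0
```

Run:
```python
from h import *
s=robot.read_state(); print(s["tool_pos"],s["force"],s["opening"],s["q"])
tops=[tri((409.2,206.3),(417.9,262.7)),tri((444.6,224.3),(430.7,297.8))]; print(tops)
for n,a,b in(("scene",(409.2,206.3),(444.6,224.3)),("top",(417.9,262.7),(430.7,297.8))):
    p,q=onz(n,a,.033),onz(n,b,.033); d=q-p; print(n,p,q,(p+q)/2,np.degrees(np.arctan2(d[1],d[0])),np.linalg.norm(d))
```

```text
[0.6739 0.076  0.3468] [-0.4877  0.5908 -1.3767] 0.038635421720337286 [0.0106 1.1085 0.0273 0.0854 2.534  0.1539]
[(array([ 0.5135, -0.3181,  0.0257]), np.float64(0.0017532365568441513)), (array([ 0.4423, -0.3419,  0.0268]), np.float64(0.001657815353048321))]
scene [ 0.5112 -0.3152  0.033 ] [ 0.4408 -0.3392  0.033 ] [ 0.476  -0.3272  0.033 ] -161.1671267804819 0.07441908506688864
top [ 0.5135 -0.3162  0.033 ] [ 0.4429 -0.3401  0.033 ] [ 0.4782 -0.3282  0.033 ] -161.33461814736606 0.07462323690553728
```

```bash
cat >> h.py <<'E'
def toolRy(yd,zdir):  # closing direction yd (approx), tool z
    z=np.array(zdir)/np.linalg.norm(zdir); y=yd-(yd@z)*z; y/=np.linalg.norm(y); return np.c_[np.cross(y,z),y,z]
def yaw(a): return np.array([np.cos(np.radians(a)),np.sin(np.radians(a)),0])
E
python3 - <<'E'
from h import *
print(row([.477,-.328,.22],toolRy(yaw(-71.2),[0,0,-1])))
E
```

```text
[-0.3939 -0.8081 -0.2536 -0.1732 -0.2214 -0.5638]
```

>>> arm_command(targets=[{"x":-0.2,"y":-0.2,"z":0.02,"rx":-0.05,"ry":-0.07,"rz":-0.17,"claw":90},{"x":-0.2,"y":-0.2,"z":0.02,"rx":-0.05,"ry":-0.07,"rz":-0.17,"claw":90},{"x":-0.2,"y":-0.2,"z":0.02,"rx":-0.05,"ry":-0.07,"rz":-0.17,"claw":90},{"x":-0.394,"y":-0.808,"z":-0.05,"rx":-0.173,"ry":-0.221,"rz":-0.564,"claw":90},{"x":-0.394,"y":-0.808,"z":-0.05,"rx":-0.173,"ry":-0.221,"rz":-0.564,"claw":90},{"x":-0.394,"y":-0.808,"z":-0.05,"rx":-0.173,"ry":-0.221,"rz":-0.564,"claw":90},{"x":-0.394,"y":-0.808,"z":-0.05,"rx":-0.173,"ry":-0.221,"rz":-0.564,"claw":90},{"x":-0.394,"y":-0.808,"z":-0.1,"rx":-0.173,"ry":-0.221,"rz":-0.564,"claw":90},{"x":-0.394,"y":-0.808,"z":-0.1,"rx":-0.173,"ry":-0.221,"rz":-0.564,"claw":90},{"x":-0.394,"y":-0.808,"z":-0.2,"rx":-0.173,"ry":-0.221,"rz":-0.564,"claw":90}])

```text
t: 7.2
tool_pos: [0.5275, -0.2177, 0.3144]
orientation: [-2.958, -0.815, 0.101]
force: [0.6, -1.0, 0.2]
opening: 0.0603
gripper_force: 0.0
```

Run:
```python
from h import *
for n in("scene","top"):
    p,d=robot.read_camera(n); np.savez(f"{n}1.npz",p=p,d=d)
    if n=="top": cv2.imwrite("pics/top1.png",p[:,:,::-1])
print(robot.read_state()["tool_pos"],row([.477,-.328,.22],toolRy(yaw(-71.2),[0,0,-1])))
```

```text
[ 0.5231 -0.2185  0.3079] [-0.0923 -0.219  -0.1758 -0.0326 -0.0437 -0.1027]
```

View pics/top1.png

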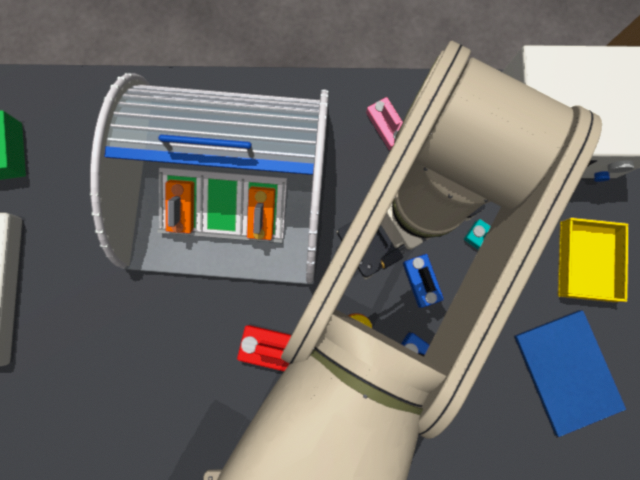

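The shutter is open (blue edge from (107,153) to (313,168)) and staying; the middle pad at (222,205) is free. Now I continue to above the carrier and measure the pad.

>>> arm_command(targets=[{"x":-0.09,"y":-0.218,"z":-0.1,"rx":-0.033,"ry":-0.044,"rz":-0.103,"claw":90},{"x":-0.09,"y":-0.218,"z":-0.1,"rx":-0.033,"ry":-0.044,"rz":-0.103,"claw":90},{"x":-0.09,"y":-0.218,"z":-0.1,"rx":-0.033,"ry":-0.044,"rz":-0.103,"claw":90},{"x":-0.09,"y":-0.218,"z":-0.175,"rx":-0.033,"ry":-0.044,"rz":-0.103,"claw":90},{"x":-0.09,"y":-0.218,"z":-0.175,"rx":-0.033,"ry":-0.044,"rz":-0.103,"claw":90}])

```text
t: 7.72
tool_pos: [0.48, -0.3235, 0.2173]
orientation: [-3.093, -0.524, 0.004]
force: [-0.8, 1.8, -1.7]
opening: 0.06
gripper_force: 0.0
```

Run:
```python
from h import *
C={};Q={}
for n,c in(("scene",(205,292)),("top",(222,205))):
    z=np.load(n+"1.npz"); hsv=cv2.cvtColor(z["p"],cv2.COLOR_RGB2HSV)
    k,l,st,cc=cv2.connectedComponentsWithStats(cv2.inRange(hsv,(50,80,40),(85,255,255)),connectivity=4)
    i=l[c[1],c[0]]; yx=np.argwhere(l==i)[:,::-1]; r=cv2.minAreaRect(yx.astype(np.float32))
    P=pts(n,z["d"],yx[(np.abs(yx-cc[i]).max(1)<14)]); v=np.linalg.svd(P-P.mean(0))[2][2]; v*=np.sign(v[2])
    C[n]=cc[i]; print(n,cc[i],st[i],np.round(cv2.boxPoints(r),1).tolist(),"mean",P.mean(0),"n",v,"slope",np.degrees(np.arccos(v[2])))
    A=pts(n,z["d"],yx); print("all mean",A.mean(0))
    # blue handle in open state
    k,l,st,cc=cv2.connectedComponentsWithStats(cv2.inRange(hsv,(105,150,60),(125,255,255)))
print(tri(C["scene"],C["top"]))
c=robot.get_calibration("wrist"); p,d=robot.read_camera("wrist"); np.savez("wr2.npz",p=p,d=d,o=c["origin"],r=c["orientation"]); cv2.imwrite("pics/w3.png",p[:,:,::-1])
print(robot.read_state()["tool_pos"])
```

```text
scene [204.3554 292.6695] [ 174  260   61   67 2006] [[173.3000030517578, 278.20001220703125], [201.1999969482422, 258.5], [235.60000610351562, 307.1000061035156], [207.60000610351562, 326.79998779296875]] mean [0.624  0.0806 0.0593] n [-0.4214  0.0287  0.9064] slope 24.983798662964947
all mean [0.6238 0.0809 0.0592]
top [221.4179 204.2935] [ 207  179   30   52 1431] [[206.5, 229.39999389648438], [208.0, 178.6999969482422], [236.39999389648438, 179.5], [234.89999389648438, 230.3000030517578]] mean [0.6265 0.0791 0.0579] n [-0.4263  0.0321  0.904 ] slope 25.31212142535834
all mean [0.6267 0.0792 0.058 ]
(array([0.6296, 0.0813, 0.0441]), np.float64(0.0009291578344150315))
[ 0.4813 -0.3228  0.2202]
```

View pics/w3.png

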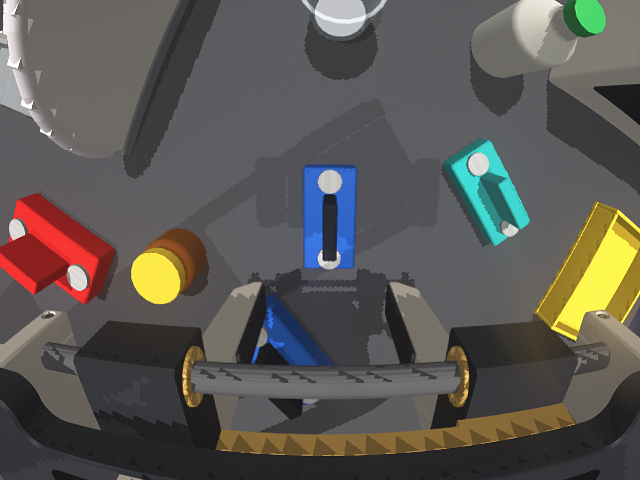

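Wrist view: small blue carrier at (330,217), upright in view and aligned with the fingers (midline about 327); caps at (330,181) and (329,260); jar (170,265), beaker (342,20), large blue partly behind the fingers.

Run:
```python
from h import *
w=np.load("wr2.npz"); hsv=cv2.cvtColor(w["p"],cv2.COLOR_RGB2HSV); sub=np.zeros(hsv.shape[:2],np.uint8); sub[160:272,300:360]=1
m=cv2.inRange(hsv,(0,0,110),(180,60,255))*sub
k,l,st,c=cv2.connectedComponentsWithStats(m); ids=[i for i in range(1,k) if st[i,4]>60]; print([(c[i],st[i]) for i in ids])
blu=cv2.inRange(hsv,(105,120,50),(125,255,255))*sub; print("blue rect",cv2.minAreaRect(np.argwhere(blu)[:,::-1].astype(np.float32)))
far=[i for i in ids if c[i][1]<200][0]
W=wray(c[far],w["o"],w["r"]); S=ray("scene",(409.2,206.3)); T=ray("top",(417.9,262.7))
print(meet([W,S]),meet([W,T]),meet([W,S,T]))
for h in(.031,): 
  for uv in [(330,166),(330,268),(304,217),(356,217),c[far]]:
    o,d=wray(uv,w["o"],w["r"]); print(uv,o+d*(h-o[2])/d[2])
# fin top center: black
b=cv2.inRange(hsv,(0,0,0),(180,255,30))*sub; y=np.argwhere(b)[:,::-1]; r=cv2.minAreaRect(y.astype(np.float32)); print("fin",r)
for h in(.075,):
  for uv in [r[0],(y[:,0].mean(),y[:,1].min()),(y[:,0].mean(),y[:,1].max())]:
    o,d=wray(uv,w["o"],w["r"]); print(o+d*(h-o[2])/d[2])
s=robot.read_state(); print(s["tool_pos"],w["o"],R.from_rotvec(s["orientation"]).as_matrix())
```

```text
[(array([329.4693, 181.4013]), array([318, 170,  24,  24, 456], dtype=int32)), (array([328.1454, 261.2731]), array([318, 250,  22,  20, 227], dtype=int32))]
blue rect ((329.5, 216.0), (104.0, 53.0), 90.0)
(array([ 0.5124, -0.3163,  0.0294]), [np.float64(0.7), np.float64(0.7)]) (array([ 0.5135, -0.3158,  0.0343]), [np.float64(0.2), np.float64(0.2)]) (array([ 0.5129, -0.3164,  0.0299]), [np.float64(0.6), np.float64(1.1), np.float64(1.0)])
(330, 166) [ 0.5268 -0.3115  0.031 ]
(330, 268) [ 0.4335 -0.3444  0.031 ]
(304, 217) [ 0.4737 -0.3044  0.031 ]
(356, 217) [ 0.4898 -0.3503  0.031 ]
[329.4693 181.4013] [ 0.5132 -0.3157  0.031 ]
fin ((0.0, 0.0), (0.0, 0.0), 0.0)<stdin>:15: RuntimeWarning: Mean of empty slice.
  ret = ret.dtype.type(ret / rcount)
Traceback (most recent call last):
ValueError: zero-size array to reduction operation minimum which has no identity
```

Run:
```python
from h import *
M=toolRy(yaw(-71),[0,0,-1]); print(row([.479,-.328,.10],M),row([.479,-.328,.052],M),robot.read_state()["tool_pos"])
```

```text
[-0.0046 -0.0104 -0.2404 -0.0015 -0.0007 -0.0028] [-0.0046 -0.0104 -0.3364 -0.0015 -0.0007 -0.0028] [ 0.4813 -0.3228  0.2202]
```

>>> arm_command(targets=[{"x":-0.005,"y":-0.01,"z":-0.08,"rx":-0.0015,"ry":-0.001,"rz":-0.003,"claw":90},{"x":-0.005,"y":-0.01,"z":-0.16,"rx":-0.0015,"ry":-0.001,"rz":-0.003,"claw":90},{"x":-0.005,"y":-0.01,"z":-0.24,"rx":-0.0015,"ry":-0.001,"rz":-0.003,"claw":90},{"x":-0.005,"y":-0.01,"z":-0.29,"rx":-0.0015,"ry":-0.001,"rz":-0.003,"claw":90},{"x":-0.005,"y":-0.01,"z":-0.336,"rx":-0.0015,"ry":-0.001,"rz":-0.003,"claw":90},{"x":-0.005,"y":-0.01,"z":-0.336,"rx":-0.0015,"ry":-0.001,"rz":-0.003,"claw":90},{"x":-0.005,"y":-0.01,"z":-0.336,"rx":-0.0015,"ry":-0.001,"rz":-0.003,"claw":90}])

```text
t: 8.35
tool_pos: [0.4822, -0.3284, 0.0568]
orientation: [3.092, 0.521, 0.008]
force: [-0.2, -0.3, 0.3]
opening: 0.06
gripper_force: 0.0
```

Run:
```python
from h import *
s=robot.read_state(); print(s["tool_pos"],s["force"],row([.479,-.328,.052],toolRy(yaw(-71),[0,0,-1])))
```

```text
[ 0.4822 -0.3284  0.0568] [-0.1794 -0.2945  0.3254] [-0.0065  0.0007 -0.0096  0.0023  0.003  -0.0012]
```

>>> arm_command(squeeze=25, targets=[{"x":-0.006,"y":0.001,"z":-0.009,"rx":0.002,"ry":0.003,"rz":-0.001,"claw":90},{"x":-0.006,"y":0.001,"z":-0.009,"rx":0.002,"ry":0.003,"rz":-0.001,"claw":90},{"x":-0.006,"y":0.001,"z":-0.009,"rx":0.002,"ry":0.003,"rz":-0.001,"claw":90},{"x":-0.006,"y":0.001,"z":-0.009,"rx":0.002,"ry":0.003,"rz":-0.001,"claw":255},{"x":-0.006,"y":0.001,"z":-0.009,"rx":0.002,"ry":0.003,"rz":-0.001,"claw":255},{"x":-0.006,"y":0.001,"z":-0.009,"rx":0.002,"ry":0.003,"rz":-0.001,"claw":255},{"x":-0.006,"y":0.001,"z":-0.009,"rx":0.002,"ry":0.003,"rz":-0.001,"claw":255},{"x":-0.006,"y":0.001,"z":-0.009,"rx":0.002,"ry":0.003,"rz":-0.001,"claw":255},{"x":-0.006,"y":0.001,"z":-0.009,"rx":0.002,"ry":0.003,"rz":-0.001,"claw":255},{"x":-0.006,"y":0.001,"z":-0.009,"rx":0.002,"ry":0.003,"rz":-0.001,"claw":255}])

```text
t: 9.18
tool_pos: [0.4781, -0.3289, 0.0511]
orientation: [3.097, 0.516, 0.0]
force: [-0.4, 1.1, -1.8]
opening: 0.0182
gripper_force: 0.0
```

Run:
```python
from h import *
S=[robot.read_state() for _ in range(1)]; s=S[0]; print(s["tool_pos"],s["force"],s["wrist_torque"],s["opening"],s["gripper_force"],R.from_rotvec(s["orientation"]).as_matrix())
```

```text
[ 0.4781 -0.3289  0.0511] [-0.3561  1.1152 -1.7525] [-0.0252 -0.0027  0.039 ] 0.01816468726474866 0.0 [[ 0.946   0.324   0.0004]
 [ 0.324  -0.946  -0.0015]
 [-0.0001  0.0015 -1.    ]]
```

>>> arm_command(targets=[{"x":0,"y":0,"z":0,"rx":0,"ry":0,"rz":0,"claw":255},{"x":0,"y":0,"z":0,"rx":0,"ry":0,"rz":0,"claw":255},{"x":0,"y":0,"z":0,"rx":0,"ry":0,"rz":0,"claw":255},{"x":0,"y":0,"z":0,"rx":0,"ry":0,"rz":0,"claw":255}])

```text
t: 9.52
tool_pos: [0.4779, -0.3287, 0.0507]
orientation: [3.098, 0.516, -0.0]
force: [-0.3, -0.1, -3.0]
opening: 0.0119
gripper_force: 25.0
```

Run:
```python
from h import *
s=robot.read_state(); print(s["tool_pos"],s["force"],s["opening"],s["gripper_force"],R.from_rotvec(s["orientation"]).as_matrix())
```

```text
[ 0.4779 -0.3287  0.0507] [-0.2665 -0.0662 -2.9661] 0.011874334153068851 24.999492466449738 [[ 0.946   0.3241 -0.0001]
 [ 0.3241 -0.946  -0.0012]
 [-0.0005  0.0011 -1.    ]]
```

>>> arm_command(targets=[{"x":0,"y":0,"z":0.03,"rx":0,"ry":0,"rz":0,"claw":255},{"x":0,"y":0,"z":0.08,"rx":0,"ry":0,"rz":0,"claw":255},{"x":0,"y":0,"z":0.14,"rx":0,"ry":0,"rz":0,"claw":255},{"x":0,"y":0,"z":0.2,"rx":0,"ry":0,"rz":0,"claw":255},{"x":0,"y":0,"z":0.27,"rx":0,"ry":0,"rz":0,"claw":255},{"x":0,"y":0,"z":0.34,"rx":0,"ry":0,"rz":0,"claw":255},{"x":0,"y":0,"z":0.4,"rx":0,"ry":0,"rz":0,"claw":255},{"x":0,"y":0,"z":0.4,"rx":0,"ry":0,"rz":0,"claw":255}])

```text
t: 10.18
tool_pos: [0.4807, -0.331, 0.2595]
orientation: [3.089, 0.514, 0.012]
force: [0.7, -0.2, -1.4]
opening: 0.0122
gripper_force: 25.0
```

Run:
```python
from h import *
s=robot.read_state(); print(s["tool_pos"],s["force"],s["opening"],s["q"])
c=robot.get_calibration("wrist"); p,d=robot.read_camera("wrist"); np.savez("wr3.npz",p=p,d=d,o=c["origin"],r=c["orientation"]); cv2.imwrite("pics/w4.png",p[:,:,::-1])
M=R.from_rotvec(s["orientation"]).as_matrix(); print("cam in tool",M.T@(c["origin"]-s["tool_pos"]))
b=np.array([.6255,.080,.0585]); zt=np.sin(np.radians(25))*cx-np.cos(np.radians(25))*ez
T=toolRy(cy,zt); Td=toolRy(cy,-ez)
print("down at front",row([.45,.0,.30],Td)); print("above",b-.20*zt)
```

```text
[ 0.4807 -0.331   0.2595] [ 0.7175 -0.205  -1.3993] 0.012167600246142054 [-0.6903  0.0636  1.5106 -0.0009  1.5542  0.5504]
cam in tool [ 0.0829  0.0004 -0.1513]
down at front [-0.0599  0.6608  0.0882 -0.0037  0.0056  1.3662]
above [0.5412 0.0867 0.2398]
```

View pics/w4.png

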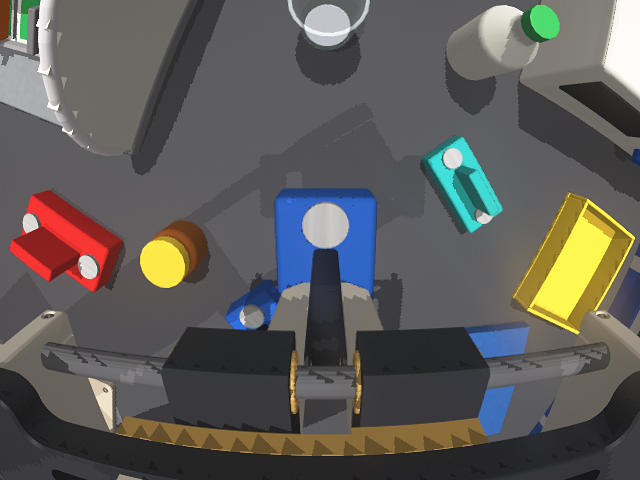

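Wrist view: the carrier hangs square in the fingers, far edge at row 190, cap at (326,226). I measure its offset from the tool with rays.

Run:
```python
from h import *
w=np.load("wr3.npz"); s=robot.read_state(); M=R.from_rotvec(s["orientation"]).as_matrix()
hsv=cv2.cvtColor(w["p"],cv2.COLOR_RGB2HSV); sub=np.zeros(hsv.shape[:2],np.uint8); sub[180:300,270:385]=1
m=cv2.inRange(hsv,(105,120,50),(125,255,255))*sub; cols=np.where(m[200:260].sum(0)>2000)[0]; rows=np.where(m[:,300:350].sum(1)>3000)[0]
print(cols.min(),cols.max(),rows.min())
for uv in [(cols.min(),235),(cols.max(),235),((cols.min()+cols.max())/2,rows.min())]:
    o,d=wray(uv,w["o"],w["r"]); o=M.T@(o-s["tool_pos"]); d=M.T@d; print(uv,o+d*(.0207-o[2])/d[2])
```

```text
274 376 188
(np.int64(274), 235) [ 0.0316 -0.024   0.0207]
(np.int64(376), 235) [0.0316 0.0266 0.0207]
(np.float64(325.0), np.int64(188)) [0.055  0.0013 0.0207]
```

>>> arm_command(targets=[{"x":-0.06,"y":0.66,"z":0.09,"rx":0,"ry":0,"rz":0.6,"claw":255},{"x":-0.06,"y":0.66,"z":0.09,"rx":0,"ry":0,"rz":0.6,"claw":255},{"x":-0.06,"y":0.66,"z":0.09,"rx":0,"ry":0,"rz":0.6,"claw":255},{"x":-0.06,"y":0.66,"z":0.09,"rx":0,"ry":0,"rz":0.6,"claw":255},{"x":-0.06,"y":0.66,"z":0.09,"rx":0,"ry":0,"rz":0.6,"claw":255},{"x":-0.06,"y":0.66,"z":0.09,"rx":0,"ry":0,"rz":0.6,"claw":255},{"x":-0.06,"y":0.66,"z":0.09,"rx":0,"ry":0,"rz":0.6,"claw":255},{"x":-0.06,"y":0.66,"z":0.09,"rx":0,"ry":0,"rz":0.6,"claw":255},{"x":-0.06,"y":0.66,"z":0.09,"rx":0,"ry":0,"rz":0.6,"claw":255},{"x":-0.06,"y":0.66,"z":0.09,"rx":0,"ry":0,"rz":0.6,"claw":255}])

```text
t: 11.07
tool_pos: [0.4474, 0.0039, 0.2947]
orientation: [-2.253, -2.189, -0.0]
force: [-0.4, 0.5, -2.3]
opening: 0.012
gripper_force: 25.0
```

Run:
```python
from h import *
s=robot.read_state(); print(s["tool_pos"],s["q"])
b=np.array([.6255,.080,.0585]); zt=np.sin(np.radians(25))*cx-np.cos(np.radians(25))*ez
print(row(b-.23*zt,toolRy(cy,zt)))
```

```text
[0.4474 0.0039 0.2947] [-0.1064 -0.3088  1.7896  0.0005  1.6609 -0.0777]
[ 0.1623  0.1676 -0.0554 -0.1791 -0.1607  0.7471]
```

>>> arm_command(targets=[{"x":0.1,"y":0.1,"z":0.06,"rx":-0.179,"ry":-0.161,"rz":0.747,"claw":255},{"x":0.1,"y":0.1,"z":0.06,"rx":-0.179,"ry":-0.161,"rz":0.747,"claw":255},{"x":0.1,"y":0.1,"z":0.06,"rx":-0.179,"ry":-0.161,"rz":0.747,"claw":255},{"x":0.1,"y":0.1,"z":0.06,"rx":-0.179,"ry":-0.161,"rz":0.747,"claw":255},{"x":0.1,"y":0.1,"z":0.06,"rx":-0.179,"ry":-0.161,"rz":0.747,"claw":255},{"x":0.1,"y":0.1,"z":0.06,"rx":-0.179,"ry":-0.161,"rz":0.747,"claw":255},{"x":0.1,"y":0.1,"z":0.06,"rx":-0.179,"ry":-0.161,"rz":0.747,"claw":255},{"x":0.1,"y":0.1,"z":0.06,"rx":-0.179,"ry":-0.161,"rz":0.747,"claw":255},{"x":0.1,"y":0.1,"z":0.06,"rx":-0.179,"ry":-0.161,"rz":0.747,"claw":255},{"x":0.1,"y":0.1,"z":0.06,"rx":-0.179,"ry":-0.161,"rz":0.747,"claw":255}])

```text
t: 11.9
tool_pos: [0.4974, 0.0513, 0.3234]
orientation: [0.554, 2.727, -0.016]
force: [1.2, -0.5, -2.6]
opening: 0.0122
gripper_force: 25.0
```

Run:
```python
from h import *
s=robot.read_state(); print(s["tool_pos"],s["q"])
b=np.array([.6255,.080,.0585]); zt=np.sin(np.radians(25))*cx-np.cos(np.radians(25))*ez
print(row(b-.23*zt,toolRy(cy,zt)))
```

```text
[0.4974 0.0513 0.3234] [ 0.0786 -0.5036  1.9235 -0.1098  1.3795 -1.089 ]
[ 0.0624  0.0727 -0.1129 -0.0383 -0.033   0.1543]
```

>>> arm_command(targets=[{"x":0.062,"y":0.073,"z":-0.03,"rx":-0.038,"ry":-0.033,"rz":0.154,"claw":255},{"x":0.062,"y":0.073,"z":-0.03,"rx":-0.038,"ry":-0.033,"rz":0.154,"claw":255},{"x":0.062,"y":0.073,"z":-0.03,"rx":-0.038,"ry":-0.033,"rz":0.154,"claw":255},{"x":0.062,"y":0.073,"z":-0.113,"rx":-0.038,"ry":-0.033,"rz":0.154,"claw":255},{"x":0.062,"y":0.073,"z":-0.113,"rx":-0.038,"ry":-0.033,"rz":0.154,"claw":255},{"x":0.062,"y":0.073,"z":-0.113,"rx":-0.038,"ry":-0.033,"rz":0.154,"claw":255}])

```text
t: 12.4
tool_pos: [0.5261, 0.0871, 0.2637]
orientation: [0.118, 2.711, -0.023]
force: [-0.2, 0.3, -2.1]
opening: 0.012
gripper_force: 25.0
```

Run:
```python
from h import *
s=robot.read_state(); print(s["tool_pos"],s["q"])
c=robot.get_calibration("wrist"); p,d=robot.read_camera("wrist"); np.savez("wr4.npz",p=p,d=d,o=c["origin"],r=c["orientation"]); cv2.imwrite("pics/w5.png",p[:,:,::-1])
```

```text
[0.5261 0.0871 0.2637] [ 0.1267 -0.4757  2.0289 -0.0934  1.1703 -1.3392]
```

View pics/w5.png

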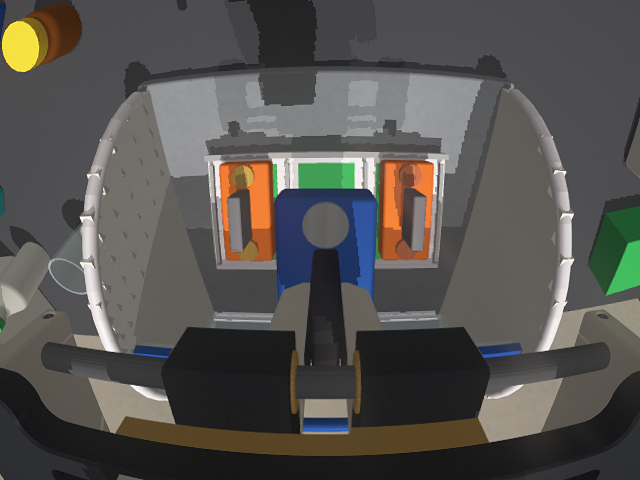

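Wrist view: carrier (326,225) centred over the middle bay (green at 326,175), stored carriers at (245,210) and (407,210), rack corners at (208,156), (447,155), (218,268), (438,266).

Run:
```python
from h import *
w=np.load("wr4.npz"); hsv=cv2.cvtColor(w["p"],cv2.COLOR_RGB2HSV); d=w["d"]
def wp(uv):
    o,r=wray(uv,w["o"],w["r"]); M=R.from_rotvec(w["r"]).as_matrix(); return o+r*d[int(uv[1]),int(uv[0])]/-(M.T@r)[2]
m=cv2.inRange(hsv,(50,80,40),(85,255,255)); m[:,:200]=0; m[:,450:]=0; m[:150]=0; m[275:]=0
G=[tuple(p[::-1]) for p in np.argwhere(m)]; P=np.array([wp(u) for u in G]); c0=P.mean(0); v=np.linalg.svd(P-c0)[2][2]; v*=np.sign(v[2])
print("green plane",c0,v,np.degrees(np.arccos(v[2])),len(P))
b=np.array([.6255,.080,.0585]); print("offset of b from plane",(b-c0)@v)
mid=np.array([p for p,u in zip(P,G) if 290<u[0]<362]); print("mid pad lateral", ((mid-b)@cy).min(),((mid-b)@cy).max(), "x min",((mid-b)@cx).min()/np.cos(.436))
for n,(x,y) in dict(LL=(210,156),LR=(446,155),UL=(219,267),UR=(437,265)).items():
    o,r=wray((x,y),w["o"],w["r"]); q=o+r*((c0-o)@v)/(r@v); print(n,q, (q-b)@cx/np.cos(.436),(q-b)@cy)
s=robot.read_state(); M=R.from_rotvec(s["orientation"]).as_matrix(); print(M)
```

```text
green plane [0.5926 0.0866 0.0509] [ 0.7496 -0.4343  0.4995] 60.03192354918086 1863
offset of b from plane 0.0313598741755792
mid pad lateral -0.028885290849027766 0.02883443609011735 x min -0.2613538963542185
LL [0.3858 0.1015 0.3741] -0.2654956790578709 0.00246350035363326
LR [0.3904 0.0993 0.3653] -0.26027463480515844 0.0006185044604250348
UL [0.3885 0.0991 0.368 ] -0.262317525672986 0.0002966304738126765
UR [0.3864 0.0977 0.3699] -0.26451762208773416 -0.0012863380975029818
[[-0.9037  0.0861  0.4193]
 [ 0.0795  0.9963 -0.0333]
 [-0.4207  0.0033 -0.9072]]
```

Run:
```python
from h import *
w=np.load("wr4.npz"); hsv=cv2.cvtColor(w["p"],cv2.COLOR_RGB2HSV); d=w["d"]
Mc=R.from_rotvec(w["r"]).as_matrix()
def wp(uv):
    o,r=wray(uv,w["o"],w["r"]); return o+r*d[int(uv[1]),int(uv[0])]/-(Mc.T@r)[2]
m=cv2.inRange(hsv,(50,80,40),(85,255,255)); m=cv2.erode(m,np.ones((3,3),np.uint8)); m[:,:290]=0; m[:,362:]=0; m[:150]=0; m[190:]=0
P=np.array([wp(p[::-1]) for p in np.argwhere(m) if d[tuple(p)]>0]); med=np.median(P,0); P=P[np.linalg.norm(P-med,axis=1)<.06]
v=np.array([-.4226*cx[0],.4226*.079,.9063]); v/=np.linalg.norm(v); b=np.array([.6255,.080,.0585])
print(len(P),med,"off plane of wrist pad points from b:",np.percentile((P-b)@v,[10,50,90]),"lat",((P-b)@cy).min(),((P-b)@cy).max())
for k in(0.,-.005):
  c0=b+k*v
  for n,(x,y) in dict(LL=(208,156),LR=(447,155),UL=(218,268),UR=(438,266),padlow=(326,163)).items():
    o,r=wray((x,y),w["o"],w["r"]); q=o+r*((c0-o)@v)/(r@v); print(k,n,q, (q-b)@cx*np.cos(.436)+(q-b)[2]*np.sin(.436),(q-b)@cy)
```

```text
Traceback (most recent call last):
  File "h.py", line 31, in wray
    K=robot.get_calibration("wrist")["intrinsics"]; o=np.array(o); M=R.from_rotvec(np.array(r)).as_matrix()
      ~~~~~~~~~~~~~~~~~~~~~^^^^^^^^^
ValueError: time passes only in moves, steps and waits
```

```bash
sed -i 's/K=robot.get_calibration("wrist")\["intrinsics"\]; o=/K=np.array([[371.6483,0,325.2008],[0,371.6483,239.1119],[0,0,1]]); o=/' h.py
python3 - <<'E'
from h import *
w=np.load("wr4.npz"); hsv=cv2.cvtColor(w["p"],cv2.COLOR_RGB2HSV); d=w["d"]
Mc=R.from_rotvec(w["r"]).as_matrix()
def wp(uv):
    o,r=wray(uv,w["o"],w["r"]); return o+r*d[int(uv[1]),int(uv[0])]/-(Mc.T@r)[2]
m=cv2.inRange(hsv,(50,80,40),(85,255,255)); m=cv2.erode(m,np.ones((3,3),np.uint8)); m[:,:290]=0; m[:,362:]=0; m[:150]=0; m[190:]=0
P=np.array([wp(p[::-1]) for p in np.argwhere(m) if d[tuple(p)]>0]); med=np.median(P,0); P=P[np.linalg.norm(P-med,axis=1)<.06]
v=np.array([-.4226*cx[0],.4226*.079,.9063]); v/=np.linalg.norm(v); b=np.array([.6255,.080,.0585])
print(len(P),med,"off plane of wrist pad points from b:",np.percentile((P-b)@v,[10,50,90]),"lat",((P-b)@cy).min(),((P-b)@cy).max())
for k in(0.,-.005):
  c0=b+k*v
  for n,(x,y) in dict(LL=(208,156),LR=(447,155),UL=(218,268),UR=(438,266),padlow=(326,163)).items():
    o,r=wray((x,y),w["o"],w["r"]); q=o+r*((c0-o)@v)/(r@v); print(k,n,q, (q-b)@cx*np.cos(.436)+(q-b)[2]*np.sin(.436),(q-b)@cy)
print(robot.read_state()["t"])
E
```

```text
1266 [0.5908 0.083  0.0419] off plane of wrist pad points from b: [-0.0014 -0.0004  0.0006] lat -0.027875675765617086 0.027686141450239943
0.0 LL [ 0.5593 -0.0389  0.0321] -0.06249710201920843 -0.1237741444142092
0.0 LR [0.5795 0.2114 0.0323] -0.06202605619725536 0.1273181682807811
0.0 UL [ 0.6724 -0.0466  0.0849] 0.06258405357983181 -0.12246757216496186
0.0 UR [0.6914 0.2007 0.0847] 0.06191564332528736 0.12557517253389466
0.0 padlow [0.579  0.0837 0.0367] -0.051512572893361516 6.200855107052935e-06
-0.005 LL [ 0.5615 -0.0407  0.0277] -0.062208683497899556 -0.12540267056902063
-0.005 LR [0.582  0.2128 0.0279] -0.06173143676028297 0.12899505782482726
-0.005 UL [ 0.6761 -0.0485  0.0812] 0.06451905861313224 -0.12407889841278295
-0.005 UR [0.6953 0.2021 0.0809] 0.0638418493088481 0.12722911702859638
-0.005 padlow [0.5815 0.0835 0.0324] -0.051079552434114224 7.137156042768571e-06
12.45
```

```bash
cat >> h.py <<'E'
_f=np.radians(25); zt=np.sin(_f)*cx-np.cos(_f)*ez; up=np.cos(_f)*cx+np.sin(_f)*ez; bay=np.array([.6255,.080,.0585]); TP=toolRy(cy,zt)
def place(h,dx=.003,dy=-.0005): return bay-(.0507+h)*zt+dx*up+dy*cy
def rel():
    s=robot.read_state(); e=s["tool_pos"]-place(0); print("h",e@-zt*1e3,"up",e@up*1e3,"lat",e@cy*1e3,"F",s["force"],"Fn",s["force"]@-zt,"rot err deg",np.degrees(R.from_matrix(TP.T@R.from_rotvec(s["orientation"]).as_matrix()).as_rotvec()))
E
python3 - <<'E'
from h import *
rel(); print(row(place(.06),TP),row(place(.02),TP))
E
```

```text
h 180.28311991244425 up -2.960634915415621 lat 0.15322756171772528 F [ 0.2554 -0.6035 -2.2279] Fn -2.146878496133971 rot err deg [0.0043 0.124  0.4511]
[ 0.1067 -0.0088 -0.2155 -0.0017 -0.0009  0.0036] [ 0.1404 -0.0114 -0.288  -0.0017 -0.0009  0.0036]
```

>>> arm_command(targets=[{"x":0.04,"y":-0.003,"z":-0.07,"rx":-0.002,"ry":-0.001,"rz":0.004,"claw":255},{"x":0.075,"y":-0.006,"z":-0.145,"rx":-0.002,"ry":-0.001,"rz":0.004,"claw":255},{"x":0.107,"y":-0.009,"z":-0.215,"rx":-0.002,"ry":-0.001,"rz":0.004,"claw":255},{"x":0.124,"y":-0.01,"z":-0.252,"rx":-0.002,"ry":-0.001,"rz":0.004,"claw":255},{"x":0.14,"y":-0.011,"z":-0.288,"rx":-0.002,"ry":-0.001,"rz":0.004,"claw":255},{"x":0.14,"y":-0.011,"z":-0.288,"rx":-0.002,"ry":-0.001,"rz":0.004,"claw":255},{"x":0.14,"y":-0.011,"z":-0.288,"rx":-0.002,"ry":-0.001,"rz":0.004,"claw":255}])

```text
t: 13.03
tool_pos: [0.6002, 0.082, 0.1267]
orientation: [0.106, 2.699, -0.023]
force: [-0.8, -0.4, -2.5]
opening: 0.0118
gripper_force: 25.0
```

Run:
```python
from h import *
rel(); print(row(place(.008),TP),row(place(.002),TP),row(place(-.002),TP))
c=robot.get_calibration("wrist"); p,d=robot.read_camera("wrist"); np.savez("wr5.npz",p=p,d=d,o=c["origin"],r=c["orientation"]); cv2.imwrite("pics/w6.png",p[100:400,140:510,::-1])
```

```text
h 21.847427997887706 up 2.7785066329708674 lat 0.4750640775980783 F [-0.762  -0.4236 -2.528 ] Fn -1.9842726403148472 rot err deg [-0.0287 -0.2305 -0.0444]
[ 0.0066 -0.0015 -0.0274  0.0001  0.002  -0.0005] [ 0.0116 -0.0019 -0.0383  0.0001  0.002  -0.0005] [ 0.015  -0.0021 -0.0456  0.0001  0.002  -0.0005]
```

View pics/w6.png

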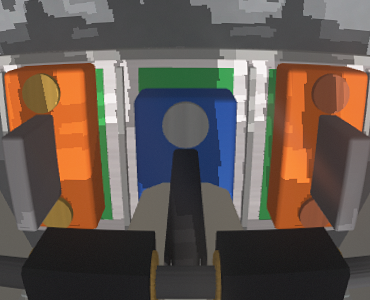

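Crop: carrier edges at columns 135/237 over the green pad 137/233 – centred between the ribs. Lower.

>>> arm_command(targets=[{"x":0.003,"y":-0.001,"z":-0.014,"rx":0,"ry":0.002,"rz":0,"claw":255},{"x":0.007,"y":-0.0015,"z":-0.027,"rx":0,"ry":0.002,"rz":0,"claw":255},{"x":0.009,"y":-0.002,"z":-0.033,"rx":0,"ry":0.002,"rz":0,"claw":255},{"x":0.0116,"y":-0.002,"z":-0.038,"rx":0,"ry":0.002,"rz":0,"claw":255},{"x":0.0116,"y":-0.002,"z":-0.038,"rx":0,"ry":0.002,"rz":0,"claw":255},{"x":0.0116,"y":-0.002,"z":-0.038,"rx":0,"ry":0.002,"rz":0,"claw":255}])

```text
t: 13.58
tool_pos: [0.6049, 0.0811, 0.1065]
orientation: [0.105, 2.704, -0.024]
force: [-0.8, 0.7, -2.3]
opening: 0.012
gripper_force: 25.0
```

Run:
```python
from h import *
rel(); print(row(place(-.0005),TP),row(place(-.002),TP))
```

```text
h 1.5405434034183614 up -1.4106975707585505 lat -0.0632302268600949 F [-0.7738  0.726  -2.2808] Fn -1.7168487001947066 rot err deg [-0.0239  0.0152 -0.0769]
[ 0.0043 -0.0002 -0.0025  0.0001 -0.0001 -0.0007] [ 0.0055 -0.0003 -0.0052  0.0001 -0.0001 -0.0007]
```

>>> arm_command(targets=[{"x":0.003,"y":0,"z":-0.001,"rx":0,"ry":0,"rz":0,"claw":255},{"x":0.004,"y":0,"z":-0.003,"rx":0,"ry":0,"rz":0,"claw":255},{"x":0.005,"y":0,"z":-0.005,"rx":0,"ry":0,"rz":0,"claw":255},{"x":0.005,"y":0,"z":-0.005,"rx":0,"ry":0,"rz":0,"claw":255},{"x":0.005,"y":0,"z":-0.005,"rx":0,"ry":0,"rz":0,"claw":255}])

```text
t: 14.0
tool_pos: [0.6076, 0.0812, 0.1056]
orientation: [0.105, 2.703, -0.024]
force: [-15.1, -0.5, 13.3]
opening: 0.0117
gripper_force: 25.0
```

Run:
```python
from h import *
rel()
```

```text
h -0.40860508971795323 up 0.6534273480448057 lat 0.24296465988856963 F [-15.0694  -0.4874  13.3148] Fn 18.399932305702386 rot err deg [-0.0206 -0.0224 -0.0843]
```

>>> arm_command(targets=[{"x":-0.001,"y":0,"z":0.001,"rx":0,"ry":0,"rz":0,"claw":255},{"x":-0.001,"y":0,"z":0.001,"rx":0,"ry":0,"rz":0,"claw":255},{"x":-0.001,"y":0,"z":0.001,"rx":0,"ry":0,"rz":0,"claw":255}])

```text
t: 14.25
tool_pos: [0.6074, 0.0812, 0.1055]
orientation: [0.105, 2.702, -0.023]
force: [-6.8, 0.4, 5.9]
opening: 0.0121
gripper_force: 25.0
```

Run:
```python
from h import *
rel()
```

```text
h -0.42123701924848095 up 0.4308915924768694 lat 0.2413409644391618 F [-6.7907  0.388   5.8779] Fn 8.201111427578958 rot err deg [-0.0367 -0.0595 -0.0777]
```

Resting on the bay with about 8 N. Release slowly.

>>> arm_command(targets=[{"x":0,"y":0,"z":0,"rx":0,"ry":0,"rz":0,"claw":215},{"x":0,"y":0,"z":0,"rx":0,"ry":0,"rz":0,"claw":205},{"x":0,"y":0,"z":0,"rx":0,"ry":0,"rz":0,"claw":195},{"x":0,"y":0,"z":0,"rx":0,"ry":0,"rz":0,"claw":180},{"x":0,"y":0,"z":0,"rx":0,"ry":0,"rz":0,"claw":170},{"x":0,"y":0,"z":0,"rx":0,"ry":0,"rz":0,"claw":170},{"x":0,"y":0,"z":0,"rx":0,"ry":0,"rz":0,"claw":170}])

```text
t: 14.83
tool_pos: [0.607, 0.0811, 0.1046]
orientation: [0.105, 2.703, -0.023]
force: [-0.2, 0.3, 0.2]
opening: 0.0312
gripper_force: 0.0
```

Run:
```python
from h import *
rel(); print(robot.read_state()["opening"], -.16*zt/.5)
c=robot.get_calibration("wrist"); p,d=robot.read_camera("wrist"); np.savez("wr6.npz",p=p,d=d,o=c["origin"],r=c["orientation"]); cv2.imwrite("pics/w7.png",p[100:400,140:510,::-1])
```

```text
h -1.0765503259213023 up -0.2736839862162836 lat 0.08986232035649562 F [-0.2434  0.3263  0.177 ] Fn 0.2738855586024812 rot err deg [-0.0264 -0.0036 -0.0751]
0.03122686063231576 [-0.1348  0.0107  0.29  ]
```

View pics/w7.png

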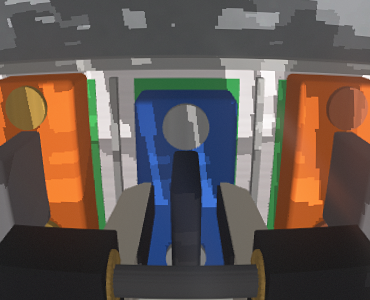

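Crop: carrier (186,150) lies flat between the ribs, level with the orange ones; fingers are clear of the fin. Retreat along the slope's normal.

>>> arm_command(targets=[{"x":-0.013,"y":0.001,"z":0.028,"rx":0,"ry":0,"rz":0,"claw":170},{"x":-0.034,"y":0.0027,"z":0.073,"rx":0,"ry":0,"rz":0,"claw":170},{"x":-0.06,"y":0.005,"z":0.13,"rx":0,"ry":0,"rz":0,"claw":170},{"x":-0.09,"y":0.007,"z":0.19,"rx":0,"ry":0,"rz":0,"claw":170},{"x":-0.12,"y":0.009,"z":0.26,"rx":0,"ry":0,"rz":0,"claw":170},{"x":-0.15,"y":0.012,"z":0.32,"rx":0,"ry":0,"rz":0,"claw":170},{"x":-0.22,"y":-0.05,"z":0.38,"rx":0,"ry":0,"rz":0,"claw":170},{"x":-0.28,"y":-0.12,"z":0.4,"rx":0,"ry":0,"rz":0,"claw":170},{"x":-0.34,"y":-0.2,"z":0.4,"rx":0,"ry":0,"rz":0,"claw":170},{"x":-0.34,"y":-0.26,"z":0.4,"rx":0,"ry":0,"rz":0,"claw":170}])

```text
t: 15.72
tool_pos: [0.4396, -0.0364, 0.3065]
orientation: [0.099, 2.699, -0.023]
force: [0.7, -1.1, -0.3]
opening: 0.0311
gripper_force: 0.0
```

Run:
```python
from h import *
print(robot.read_state()["tool_pos"],robot.read_state()["t"])
p,d=robot.read_camera("scene"); cv2.imwrite("pics/s2.png",p[:,:,::-1])
```

```text
[ 0.4396 -0.0364  0.3065] 15.7167
```

View pics/s2.png

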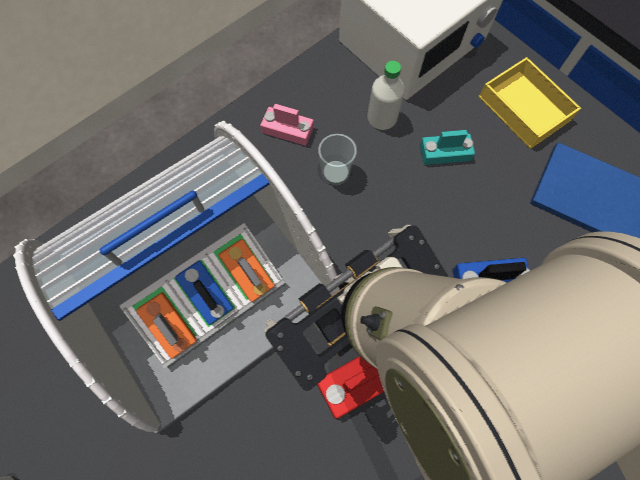

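The blue carrier at (205,294) sits square in the middle bay, the shutter is open with its handle at (150,224), the stored carriers and the beaker look undisturbed, and the arm is clear.

```bash
python3 -c "
from plant import robot
print(robot.close_job())"
```

```text
the job is handed in; nothing more can be done
None
```

The shutter is up and staying open, and the blue carrier lies flat and square in the middle bay. The stored carriers and beaker look undisturbed; the jar was hidden by the arm in the last picture. The job was handed in at about 16 s.

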